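# Tug-test the connecting-rod carrier and turn it over

### The job

Two turnover cradles stand on the gauging bench; work on the one whose carrier holds the connecting rod (the part with a large and a small eye). Take its steel pull bar, tug the carrier straight out, level, until the latch stops it and hold the pull a moment to confirm that the latch holds; then ease it back and swing the carrier by the bar up over the axle until it lies upside down on the far side, lowering it rather than letting it drop, and let go. Do not turn the other carrier, which holds a round flange.

Things in the scene. Friction and masses are not known exactly. Their poses are not given: they have to be found in the camera images.
- rod_bar (a point): Middle of the connecting-rod carrier's pull bar: level round steel bar, 12 mm thick, 85 mm above the table, at the robot's side of its cradle. 100 mm of it is free between two side arms; the gap from bar to carrier plate is 40 mm. Axes turn with the carrier: y along the bar, x from the bar to the axle (parallel, level with the bar, 95 mm away), z out of the face with the rod (up at the start).
- rod_frame (a joint): Turn of this carrier and frame about the axle, rad: 0 = flat, rod up, bar towards the robot (start, on a stop); 1.57 = bar straight above the axle; 3.14 = flat, upside down, bar on the far side, on a stop. Turns freely; the bar side is heavier and falls to either stop if let go. 0.8 kg in all, a few newtons at the bar. Plate 98 x 134 x 8 mm, dark grey, centred on the axle.
- rod_carrier (a joint): Play of this carrier in its frame, m, along the line from axle to bar: 0 = home (start), grows as the bar is pulled away from the axle, 0.012 = stopped by the brass latch hook. A spring pulls it home: about 4 N to start, 7 N at the latch. The cradle is fixed to the table: blue base 200 x 210 x 10 mm reaching under the bar, two axle posts 104 mm high, 96 mm either side.
- flange_frame (a joint): The same turn for the other cradle, alike but its carrier holds a round flange (72 mm disc with a hub): starts and stays at 0. The cradles stand side by side, about 340 mm apart, and either may be on the left.

How it is judged:
By the outcome, as a careful person would: the job done as asked, in the order asked, and still so for the second after the job is handed in, with the robot touching nothing.
It also fails if it takes over 45 s, if anything falls off the work surface, if the arm or the gripper's body presses on something with over 40 N, if the wrist force passes 120 N, or if a joint passes its speed limit or range.

### The arm

A 6-joint arm with a two-finger parallel gripper is mounted at the origin on the work surface. World frame = base frame: x ahead of the robot, y to its left, z up, the work surface at z = 0. Lengths are in m, angles in degrees, forces in N, time in s.
With the tool pointing down it reaches from about 0.25 to 0.725 m from the base axis. Payload 9.7 kg.
Tool frame: the origin (TCP) lies at the very end of the fingers, on their centre line; the grasp point (between the pads) lies 19 mm behind it; y points along the fingers, x is the direction in which the jaws open and shut, and the axes are right-handed (so a half turn about y gives the same grasp; the last joint's range is limited). The gripper opens to 85 mm and grips with 20 to 120 N. Pads are 22 mm wide; open, the fingers measure 114 mm over their backs; the gripper's body (76 mm by 85 mm) begins 54 mm behind the grasp point. The pads swing forward as they close: fully open they stand 13 mm farther back than shut.
Start: joints at [-67.494, 4.979, 10.078, 95.1, 0, 90], TCP at [0.211, -0.508, 0.231] pointing down, gripper open.
Joint ranges: [-179.16, 179.16], [-48.56, 103.87], [-65.8, 70.77], [-126.05, 130.52], [-82.76, 87.17], [-180, 180]. Speed limits (degrees/s): [127.2, 127.2, 147.25, 180, 180, 180].

### API

Orientations are given as [roll, pitch, yaw] about the fixed x, y, z axes, in that order (R = Rz(yaw) Ry(pitch) Rx(roll)).
In Python, from workcell import bot gives the robot as it stands.
- The arm moves only by the shell command python3 -m jog 'ROWS' [FORCE]. ROWS is JSON, a list of rows, each a list of 7 numbers: the closure, from 0 (fully open) to 1 (shut), then the shift along the world's x, y, z in units of 25 mm (1.0 is 25 mm), then the turn, a rotation vector about the world's x, y, z in units of 5 degrees (1.0 is 5 degrees). A call has 1 to 5 rows; each row is the pose to reach, as a shift and turn from the pose commanded when the call began; what a row does not reach only later rows make up. A row lasts 1/10 s, in which the tool goes at most 50 mm and 8.59 degrees, less where a joint would pass 70% of its speed; a pose out of reach is approached as far as the arm can. A call with a gripper value outside its range is refused whole. The fingers move at their own pace and stop on an object; FORCE is the grip in N (left out, the last holds). Time passes only in rows, so rows that repeat a pose let the fingers close. It gives the time, the measured TCP pose, the force and the opening at its end, in the units of the state.
- bot.get_obs(): the state, without advancing time (a new reading comes with each control period).
- bot.camera(name): name is "scene" or "top"; returns (picture, depth): 400x640x3 uint8, red, green, blue; 400x640 float32, m along the optical axis (not along the pixel's ray), 0 where there is no reading.
- bot.camera_model(name): a dict with "fx", "fy", "cx", "cy" (pixels), "rvec" (rotation vector, rad) and "tvec" (3), from world to camera coordinates, as OpenCV has them. Camera axes: x right, y down, z forward; pixel columns grow to the right and rows downward; lengths in m; the calibration is good to about 2 mm. A picture is of the moment at which its call begins. camera_model takes no time and is no camera call.
- bot.job_done(): hands the job in, once; it reports no verdict.
Trained networks look in the newest picture that a camera, given by its name, has taken for a name from the list of things; names that differ only in an ending like _2 or _b are one class to them, and where a whole thing is asked for, a point or a joint stands for the part that bears it (a point fixed in the world has none). Each returns a list of dicts, best first, with "conf" (0 to 1); they miss things now and then, are a little off and sometimes report something else, mostly with a low value. They report only what shows in the picture. A call takes as long as a camera call.
- bot.regions_of(camera, label): "pixels" (400x640 bool, what is visible of it) and "point" ([row, column] in pixels, amid what is visible of it).
The state is a dict: "time": time; "q": joint angles; "qd": joint speeds; "joint_efforts": joint torques, N m; "ee_pos": TCP position; "tcp_rot": TCP orientation; "wrist_force": force on the tool from outside, world axes, zero at the start; "torque": the same for the moment, N m; "opening": finger opening in m.
Only numpy, scipy, OpenCV 4.12 (cv2) and the standard library are available. Lean on these libraries where they do the work, as an engineer would, in place of code of your own. Each camera call takes 0.05 s, during which the arm holds its last target. There are 200 camera calls.

## Working session

There is one attempt and no reset: what is moved stays moved. The work goes in short steps, Python scripts to look and compute and a shell command to move; the robot and the scene stay as the last step left them, time stands still between calls to the robot, and variables do not carry over. Pictures are saved under pics/ and viewed, about 8 in all and at most 12, crops included, and the job is handed in when it is done.

```bash
mkdir -p pics; cat > h.py <<'E'
import numpy as np, cv2
from workcell import bot
def cam(n):
    im,d=bot.camera(n); m=bot.camera_model(n); R=cv2.Rodrigues(np.array(m["rvec"],float))[0]; t=np.array(m["tvec"],float).ravel()
    v,u=np.mgrid[:400,:640]
    P=np.stack([(u-m["cx"])/m["fx"]*d,(v-m["cy"])/m["fy"]*d,d],-1)
    W=(P-t)@R
    W[d==0]=np.nan
    return im,d,W
def save(im,p): cv2.imwrite(p,cv2.cvtColor(im,cv2.COLOR_RGB2BGR))
E
python3 - <<'E'
from h import *
np.set_printoptions(precision=4,suppress=True)
for n in ["scene","top"]:
    im,d,W=cam(n); save(im,f"pics/{n}0.png")
    for l in ["rod_bar","rod_frame","flange_frame"]:
        for r in bot.regions_of(n,l)[:3]:
            p=r["pixels"]; w=W[p]; print(n,l,round(r["conf"],2),r["point"],p.sum(),np.nanmedian(w,0),np.nanpercentile(w,3,axis=0),np.nanpercentile(w,97,axis=0))
print({k:np.round(v,3) for k,v in bot.get_obs().items()})
E
```

```text
scene rod_bar 0.95 [267.5, 446.0] 4786 [0.5621 0.1763 0.0888] [0.46   0.1122 0.0844] [0.5995 0.2359 0.1042]
scene rod_frame 0.74 [274.3, 451.1] 7080 [0.569  0.1794 0.0892] [0.4618 0.1003 0.0812] [0.6152 0.2487 0.104 ]
scene flange_frame 0.97 [230.3, 240.9] 4742 [ 0.5674 -0.1513  0.0891] [ 0.4598 -0.2379  0.0811] [ 0.6213 -0.0845  0.1044]
top rod_bar 0.82 [186.4, 211.9] 5328 [0.5404 0.1713 0.0906] [0.4556 0.1095 0.082 ] [0.5992 0.2351 0.1065]
top rod_frame 0.66 [179.7, 208.3] 6502 [0.5498 0.1734 0.0912] [0.458  0.0984 0.0864] [0.6118 0.2458 0.1063]
top flange_frame 0.68 [178.8, 404.2] 6717 [ 0.5487 -0.1614  0.0911] [ 0.4565 -0.2392  0.0857] [ 0.6143 -0.0882  0.1063]
{'time': np.float64(0.4), 'q': array([-67.494,   4.985,  10.072,  95.102,   0.001,  90.001]), 'qd': array([ 0.037, -0.115,  0.164,  0.026, -0.003, -0.038]), 'joint_efforts': array([  0.   , -51.95 ,  46.438,   0.003,  -0.   ,   0.   ]), 'ee_pos': array([ 0.211, -0.508,  0.231]), 'tcp_rot': array([-89.999,   0.015, -67.495]), 'wrist_force': array([-0.136, -0.003,  0.022]), 'torque': array([-0.027, -0.013, -0.02 ]), 'opening': np.float64(0.086)}
```

View pics/scene0.png

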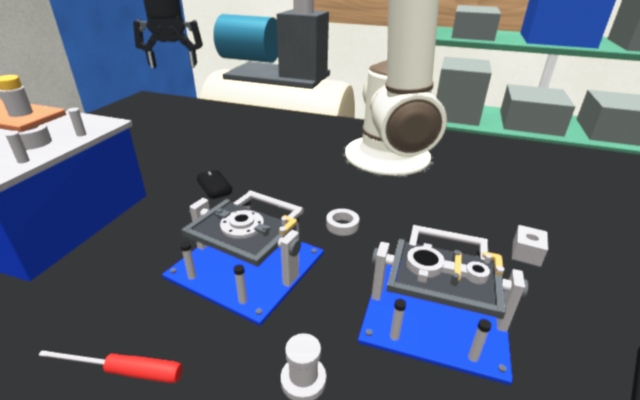

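View pics/top0.png

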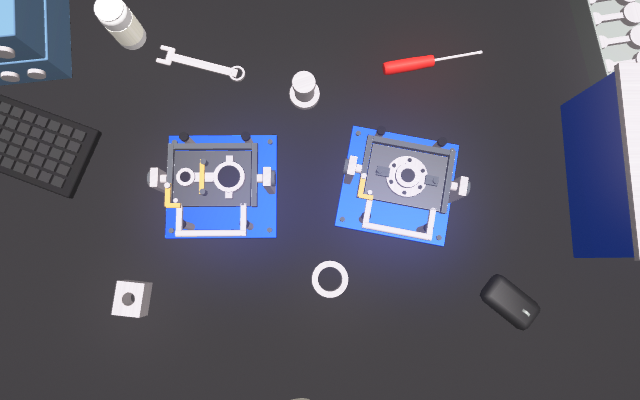

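```bash
python3 - <<'E'
from h import *
np.set_printoptions(precision=4,suppress=True)
for n in ["top","scene"]:
    im,d,W=cam(n)
    r=bot.regions_of(n,"rod_frame")[0]["pixels"]; r=cv2.dilate(r.astype(np.uint8),np.ones((9,9)))>0
    g=im.astype(int); 
    x,y,z=W[...,0],W[...,1],W[...,2]
    bar=r&(x<.475)&(x>.43)&(z>.078)&(z<.1)&(y>.135)&(y<.205)
    f=np.polyfit(y[bar],x[bar],1); print(n,"bar",bar.sum(),np.median(W[bar],0),"slope",f,"x range",np.percentile(x[bar],[2,98]),"z",np.percentile(z[bar],[5,50,95]))
    wide=r&(x<.47)&(z>.075)&(z<.1); print(" y ext",np.percentile(y[wide],[0.5,99.5]))
    # bar by bins
    for yy in (.14,.155,.17,.185,.2):
        b=bar&(abs(y-yy)<.006); print("  ",yy,b.sum(),x[b].min(),x[b].max(),np.median(x[b]))
    for s,lo,hi in(("postL",.24,.31),("postR",.03,.105)):
        p=(z>.094)&(z<.115)&(y>lo)&(y<hi)&(x>.5)&(x<.62); print(s,p.sum(),np.median(W[p],0),W[p].min(0),W[p].max(0))
    blue=(g[...,2]>150)&(g[...,0]<60)&(z<.03)&(y>0.03)&(y<.32)&(x>.4)&(x<.7)
    print("base",cv2.minAreaRect(W[blue][:,:2].astype(np.float32)*1000))
E
```

```text
top bar 291 [0.4579 0.1699 0.0906] slope [0.0078 0.4566] x range [0.4528 0.4634] z [0.087  0.0906 0.0932]
 y ext [0.1127 0.2323]
   0.14 48 0.4525788164388485 0.4628888487988391 0.4576562548591082
   0.155 48 0.45280071837217034 0.4630971959202778 0.4576962282268301
   0.17 52 0.45290610170419493 0.4632147497807209 0.45786539878189947
   0.185 49 0.4529597909269421 0.46337919171639635 0.4579844288262034
   0.2 46 0.45321781409067147 0.46354179457979156 0.45818651159477786
postL 428 [0.5459 0.2614 0.1004] [0.5019 0.2401 0.094 ] [0.6149 0.2816 0.1085]
postR 282 [0.5533 0.0767 0.1022] [0.5082 0.0635 0.094 ] [0.6113 0.1038 0.1073]
base ((459.92510986328125, 156.52822875976562), (75.8505859375, 220.66326904296875), 21.66815757751465)
scene bar 312 [0.4623 0.1711 0.0875] slope [0.0034 0.461 ] x range [0.4554 0.4652] z [0.0811 0.0875 0.0903]
 y ext [0.115 0.233]
   0.14 47 0.45294261941483127 0.46537449785250873 0.46218632773922547
   0.155 52 0.45486808684038466 0.46536843236291475 0.4623615213322858
   0.17 55 0.4554038472955594 0.4654214300795077 0.4626485481968496
   0.185 57 0.453762894167939 0.4662211440198707 0.4620894071129542
   0.2 51 0.45637482773624105 0.46646793545353943 0.46217550214757785
postL 416 [0.5488 0.2645 0.1002] [0.5005 0.2401 0.0941] [0.5718 0.283  0.1043]
postR 202 [0.5577 0.0772 0.1023] [0.5367 0.0647 0.0941] [0.5713 0.0848 0.1049]
base ((567.297119140625, 174.92483520507812), (215.02430725097656, 174.39468383789062), 89.66777038574219)
```

```bash
python3 -m jog '[[0,0.6,1.7,0,0,0,0.9],[0,1.2,3.4,0,0,0,1.8],[0,1.8,5.1,0,0,0,2.7],[0,2.4,6.8,0,0,0,3.6],[0,3,8.5,0,0,0,4.5]]'
python3 -m jog '[[0,0.6,1.7,0,0,0,0.9],[0,1.2,3.4,0,0,0,1.8],[0,1.8,5.1,0,0,0,2.7],[0,2.4,6.8,0,0,0,3.6],[0,3,8.5,0,0,0,4.5]]'
python3 -m jog '[[0,0.6,1.7,0,0,0,0.9],[0,1.2,3.4,0,0,0,1.8],[0,1.8,5.1,0,0,0,2.7],[0,2.4,6.8,0,0,0,3.6],[0,3,8.5,0,0,0,4.5]]'
```

```text
time: 1.1
ee_pos: [0.2856, -0.294, 0.2314]
tcp_rot: [-90.0, -0.0, -44.8]
wrist_force: [0.9, -0.5, 0.9]
opening: 0.0854
time: 1.6
ee_pos: [0.3607, -0.0813, 0.2316]
tcp_rot: [-90.0, -0.1, -22.3]
wrist_force: [1.0, -0.1, -0.4]
opening: 0.0853
time: 2.1
ee_pos: [0.4357, 0.1315, 0.2315]
tcp_rot: [-90.0, -0.0, 0.2]
wrist_force: [1.6, -0.7, -0.3]
opening: 0.0856
```

```bash
python3 -m jog '[[0.6,0.93,1.66,-1,0,0,0],[0.6,0.93,1.66,-2.5,0,0,0],[0.6,0.93,1.66,-4,0,0,0],[0.6,0.93,1.66,-4,0,0,0],[0.6,0.93,1.66,-4,0,0,0]]' 50
python3 - <<'E'
from h import *
a,_,_=cam("scene");b,_,W=cam("top")
save(np.hstack([cv2.resize(a[120:370,340:560],None,fx=1.8,fy=1.8),cv2.resize(b[100:270,120:320],None,fx=1.8,fy=1.8*250/170)[:450]]),"pics/a1.png")
E
```

```text
time: 2.6
ee_pos: [0.4586, 0.1707, 0.1321]
tcp_rot: [-90.0, 0.0, -0.0]
wrist_force: [0.4, 0.4, 0.3]
opening: 0.0338
```

View pics/a1.png

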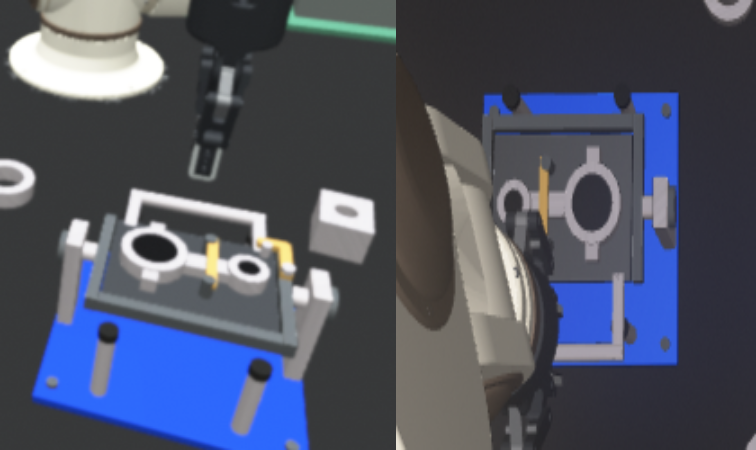

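The scene view (left) shows the fingers above the middle of the rod carrier's bar (about 200,175 in the crop), with the jaws across it. The arm hides the bar in the top view. Next I lower.

```bash
python3 -m jog '[[0.6,0,0,-0.7,0,0,0],[0.6,0,0,-1.4,0,0,0],[0.6,0,0,-2,0,0,0],[0.6,0,0,-2.6,0,0,0],[0.6,0,0,-2.6,0,0,0]]'
python3 -m jog '[[0.7,0,0,0,0,0,0],[0.8,0,0,0,0,0,0],[0.85,0,0,0,0,0,0],[0.9,0,0,0,0,0,0],[0.9,0,0,0,0,0,0]]' 50
python3 - <<'E'
from h import *
a,_,_=cam("scene");save(cv2.resize(a[120:370,340:560],None,fx=2.2,fy=2.2),"pics/a2.png")
E
```

```text
time: 3.2
ee_pos: [0.4582, 0.1705, 0.065]
tcp_rot: [-90.0, 0.1, -0.0]
wrist_force: [0.2, -0.3, -0.8]
opening: 0.0342
time: 3.7
ee_pos: [0.4586, 0.171, 0.0671]
tcp_rot: [-90.0, -0.0, 0.0]
wrist_force: [-4.5, -0.2, 5.2]
opening: 0.0105
```

View pics/a2.png

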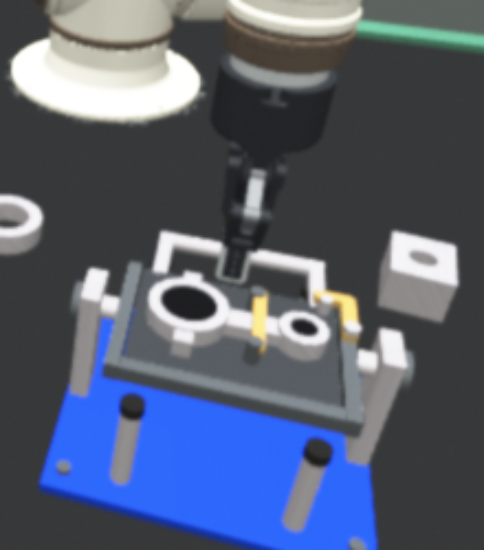

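The bar is between the pads. I close fully, then pull outward in small steps.

```bash
python3 -m jog '[[1,0,0,0,0,0,0],[1,0,0,0,0,0,0],[1,-0.06,0,0,0,0,0],[1,-0.12,0,0,0,0,0],[1,-0.12,0,0,0,0,0]]' 50
python3 -m jog '[[1,-0.06,0,0,0,0,0],[1,-0.12,0,0,0,0,0],[1,-0.18,0,0,0,0,0],[1,-0.24,0,0,0,0,0],[1,-0.24,0,0,0,0,0]]'
```

```text
time: 4.25
ee_pos: [0.4566, 0.1711, 0.0671]
tcp_rot: [-90.0, -0.1, 0.0]
wrist_force: [3.9, -0.7, 4.7]
opening: 0.0101
time: 4.75
ee_pos: [0.4508, 0.1711, 0.0671]
tcp_rot: [-90.0, -0.2, -0.0]
wrist_force: [5.2, -0.2, 5.7]
opening: 0.0101
```

```bash
python3 -m jog '[[1,-0.06,0,0.02,0,0,0],[1,-0.12,0,0.04,0,0,0],[1,-0.18,0,0.04,0,0,0],[1,-0.24,0,0.04,0,0,0],[1,-0.24,0,0.04,0,0,0]]'
python3 -m jog '[[1,-0.03,0,0,0,0,0],[1,-0.06,0,0,0,0,0],[1,-0.09,0,0,0,0,0],[1,-0.12,0,0,0,0,0],[1,-0.12,0,0,0,0,0]]'
```

```text
time: 5.25
ee_pos: [0.4464, 0.1711, 0.0681]
tcp_rot: [-90.0, -0.3, -0.0]
wrist_force: [14.8, 0.3, -1.1]
opening: 0.0103
time: 5.75
ee_pos: [0.4463, 0.1712, 0.0692]
tcp_rot: [-90.0, -0.7, -0.1]
wrist_force: [28.3, -2.4, -1.1]
opening: 0.0101
```

The latch has stopped it: 28 N with no further travel, at x≈0.446. I hold for about 1 s, then ease back.

```bash
python3 -m jog '[[1,0,0,0,0,0,0],[1,0,0,0,0,0,0],[1,0,0,0,0,0,0],[1,0,0,0,0,0,0],[1,0,0,0,0,0,0]]'
python3 -m jog '[[1,0,0,0,0,0,0],[1,0,0,0,0,0,0],[1,0,0,0,0,0,0],[1,0,0,0,0,0,0],[1,0,0,0,0,0,0]]'
python3 -m jog '[[1,0.09,0,0,0,0,0],[1,0.18,0,0,0,0,0],[1,0.26,0,0,0,0,0],[1,0.34,0,0,0,0,0],[1,0.4,0,0,0,0,0]]'
python3 -m jog '[[1,0.06,0,0,0,0,0],[1,0.12,0,0,0,0,0],[1,0.18,0,0,0,0,0],[1,0.24,0,0,0,0,0],[1,0.24,0,0,0,0,0]]'
```

```text
time: 6.25
ee_pos: [0.4463, 0.1711, 0.0691]
tcp_rot: [-90.0, -0.7, -0.1]
wrist_force: [28.0, -1.7, -2.2]
opening: 0.0099
time: 6.75
ee_pos: [0.4463, 0.1712, 0.0691]
tcp_rot: [-90.0, -0.7, -0.1]
wrist_force: [28.1, -1.6, -2.3]
opening: 0.01
time: 7.25
ee_pos: [0.4516, 0.1711, 0.0674]
tcp_rot: [-90.0, -0.1, -0.0]
wrist_force: [5.4, 0.5, 0.3]
opening: 0.01
time: 7.75
ee_pos: [0.4569, 0.171, 0.0672]
tcp_rot: [-90.0, 0.0, 0.0]
wrist_force: [3.4, 2.1, 0.4]
opening: 0.0104
```

Latch confirmed and the carrier is back near home. Now I swing it along a 95 mm arc, 6° per row, checking the force as I go.

```bash
python3 -m jog '[[1,0.06,0,0.4,0,0,0],[1,0.12,0,0.79,0,0,0],[1,0.23,0,1.18,0,0,0],[1,0.37,0,1.55,0,0,0],[1,0.55,0,1.91,0,0,0]]' 35
```

```text
time: 8.25
ee_pos: [0.47, 0.1709, 0.1153]
tcp_rot: [-90.0, 0.1, 0.0]
wrist_force: [-1.3, 2.5, -2.4]
opening: 0.0102
```

```bash
python3 -m jog '[[1,0.22,0,0.34,0,0,0],[1,0.47,0,0.65,0,0,0],[1,0.75,0,0.93,0,0,0],[1,1.06,0,1.18,0,0,0],[1,1.4,0,1.4,0,0,0]]'
python3 - <<'E'
from h import *
a,_,_=cam("scene");save(cv2.resize(a[80:370,340:560],None,fx=2,fy=2),"pics/a3.png")
E
```

```text
time: 8.75
ee_pos: [0.5038, 0.1709, 0.1524]
tcp_rot: [-90.0, 0.2, 0.0]
wrist_force: [-15.7, -0.1, 17.9]
opening: 0.0101
```

View pics/a3.png

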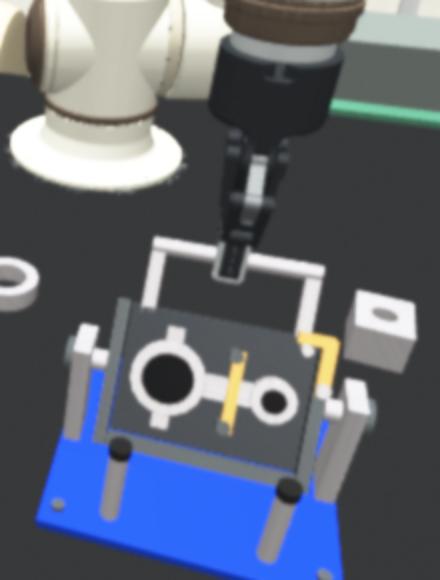

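Picture: the carrier is at about 60°, the bar is still gripped at about (232,262) and the rod stays in place. The force points radially outward, about 24 N, so my arc is 2–3 mm too tight and too low. I correct the centre to (0.5535, 0.071) and r to 96.5 mm.

```bash
python3 -m jog '[[1,0,0,0.19,0,0,0],[1,0.35,0,0.37,0,0,0],[1,0.73,0,0.52,0,0,0],[1,1.12,0,0.62,0,0,0],[1,1.52,0,0.69,0,0,0]]'
```

```text
time: 9.3
ee_pos: [0.5443, 0.1707, 0.1688]
tcp_rot: [-90.0, -0.0, 0.0]
wrist_force: [-4.3, -0.6, 9.9]
opening: 0.0103
```

```bash
python3 -m jog '[[1,0.4,0,0.12,0,0,0],[1,0.81,0,0.1,0,0,0],[1,1.21,0,0.04,0,0,0],[1,1.6,0,-0.07,0,0,0],[1,1.97,0,-0.21,0,0,0]]'
```

```text
time: 9.8
ee_pos: [0.5936, 0.1706, 0.1617]
tcp_rot: [-90.0, 0.0, -0.0]
wrist_force: [-0.7, -1.0, 4.9]
opening: 0.0098
```

```bash
python3 -m jog '[[1,0.36,0,-0.18,0,0,0],[1,0.7,0,-0.4,0,0,0],[1,1.02,0,-0.65,0,0,0],[1,1.31,0,-0.94,0,0,0],[1,1.56,0,-1.26,0,0,0]]'
python3 - <<'E'
from h import *
a,_,_=cam("scene");save(cv2.resize(a[80:370,340:560],None,fx=2,fy=2),"pics/a4.png")
E
```

```text
time: 10.3
ee_pos: [0.6325, 0.1707, 0.1298]
tcp_rot: [-90.0, -0.0, -0.0]
wrist_force: [-3.3, -4.2, 1.9]
opening: 0.0098
```

View pics/a4.png

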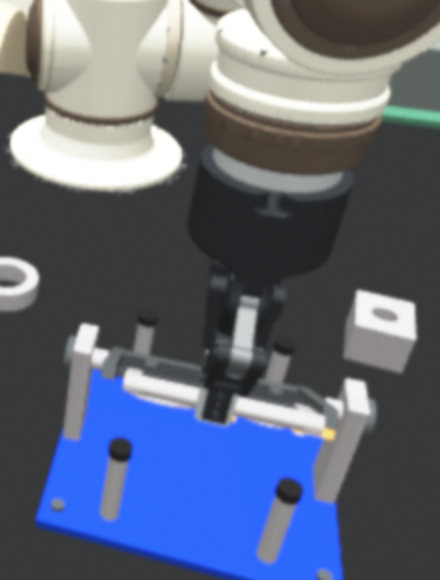

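Picture: the carrier is past the top at about 145°, face going down, with the bar gripped at its middle (about 218,398). I continue slowly down to the stop.

```bash
python3 -m jog '[[1,0.22,0,-0.34,0,0,0],[1,0.4,0,-0.7,0,0,0],[1,0.54,0,-1.08,0,0,0],[1,0.64,0,-1.47,0,0,0],[1,0.68,0,-1.73,0,0,0]]'
python3 -m jog '[[1,0.01,0,-0.1,0,0,0],[1,0.02,0,-0.2,0,0,0],[1,0.02,0,-0.3,0,0,0],[1,0.02,0,-0.4,0,0,0],[1,0.02,0,-0.4,0,0,0]]'
```

```text
time: 10.85
ee_pos: [0.6483, 0.1707, 0.086]
tcp_rot: [-90.0, 0.1, 0.0]
wrist_force: [-4.8, -3.8, 2.7]
opening: 0.0104
time: 11.35
ee_pos: [0.6501, 0.1708, 0.079]
tcp_rot: [-90.0, -0.2, -0.0]
wrist_force: [-4.4, -4.6, 11.4]
opening: 0.0106
```

```bash
python3 - <<'E'
from h import *
a,_,W=cam("scene");save(cv2.resize(a[180:350,360:540],None,fx=3,fy=3),"pics/a5.png")
np.set_printoptions(precision=4,suppress=True)
for n in("scene","top"):
    _,_,W=cam(n);x,y,z=W[...,0],W[...,1],W[...,2]
    for nm,m in(("barL",(y>.19)&(y<.215)&(x>.635)&(x<.665)),("barR",(y>.125)&(y<.15)&(x>.635)&(x<.665)),("plate",(y>.12)&(y<.22)&(x>.53)&(x<.6))):
        m&=(z>.06)&(z<.11)
        if m.sum()>5: print(n,nm,m.sum(),np.median(W[m],0),np.percentile(z[m],[5,95]),np.polyfit(x[m],z[m],1)[0])
E
```

```text
scene barL 207 [0.6534 0.2024 0.0881] [0.0819 0.0905] -0.6503162891799086
scene barR 183 [0.6531 0.1376 0.0881] [0.082  0.0907] -0.6491057137465657
scene plate 1170 [0.5703 0.1468 0.0881] [0.0869 0.0911] -0.018124039250001143
top barR 98 [0.649  0.1379 0.0904] [0.0866 0.0927] -0.03771664602129953
top plate 856 [0.569  0.1389 0.0898] [0.0877 0.0927] -0.0030460627381554035
```

View pics/a5.png

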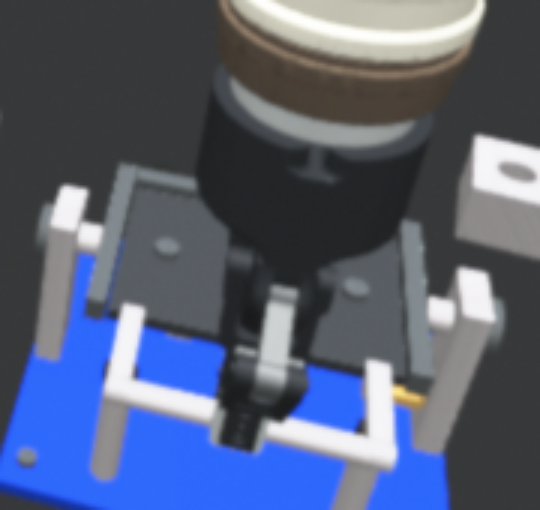

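Picture: the carrier lies flat with its back up and the side arms resting on the far stop pins. The bar-top height of 0.0905 matches the start. I release with a partial opening and go up.

```bash
python3 -m jog '[[1,0,0,0.1,0,0,0],[0.85,0,0,0.1,0,0,0],[0.7,0,0,0.1,0,0,0],[0.6,0,0,0.1,0,0,0],[0.6,0,0,0.1,0,0,0]]'
python3 -m jog '[[0.6,0,0,0.4,0,0,0],[0.6,0,0,1,0,0,0],[0.6,0,0,1.8,0,0,0],[0.6,0,0,3,0,0,0],[0.6,0,0,4.2,0,0,0]]'
python3 -m jog '[[0.6,-1,-1,0.5,0,0,0],[0.6,-2.4,-2.4,1,0,0,0],[0.6,-3.8,-3.8,1,0,0,0],[0.6,-5,-5,1,0,0,0],[0.6,-5,-5,1,0,0,0]]'
python3 - <<'E'
from h import *
np.set_printoptions(precision=4,suppress=True)
a,_,_=cam("scene");save(a,"pics/a6.png")
for n in("scene","top"):
    _,_,W=cam(n);x,y,z=W[...,0],W[...,1],W[...,2]
    for nm,m in(("bar",(y>.13)&(y<.21)&(x>.635)&(x<.665)),("plate",(y>.12)&(y<.22)&(x>.53)&(x<.6)),("flbar",(y>-.22)&(y<-.1)&(x>.44)&(x<.48))):
        m&=(z>.06)&(z<.12)
        if m.sum()>5: print(n,nm,m.sum(),np.median(W[m],0),np.percentile(z[m],[5,95]))
E
```

```text
time: 12.0
ee_pos: [0.6495, 0.1712, 0.0797]
tcp_rot: [-90.0, -0.0, 0.0]
wrist_force: [0.1, -0.1, 0.3]
opening: 0.0342
time: 12.5
ee_pos: [0.6492, 0.1709, 0.1873]
tcp_rot: [-90.0, -0.1, 0.0]
wrist_force: [1.0, 0.9, 0.4]
opening: 0.0339
time: 13.0
ee_pos: [0.5217, 0.0433, 0.2126]
tcp_rot: [-90.0, -0.1, -0.1]
wrist_force: [1.7, 1.0, 0.4]
opening: 0.0345
scene bar 621 [0.6517 0.1714 0.0888] [0.0832 0.0913]
scene plate 2278 [0.5681 0.1714 0.0883] [0.087  0.0923]
scene flbar 405 [ 0.4627 -0.1676  0.0872] [0.0737 0.0902]
top flbar 563 [ 0.4599 -0.1676  0.0904] [0.0827 0.0933]
```

View pics/a6.png

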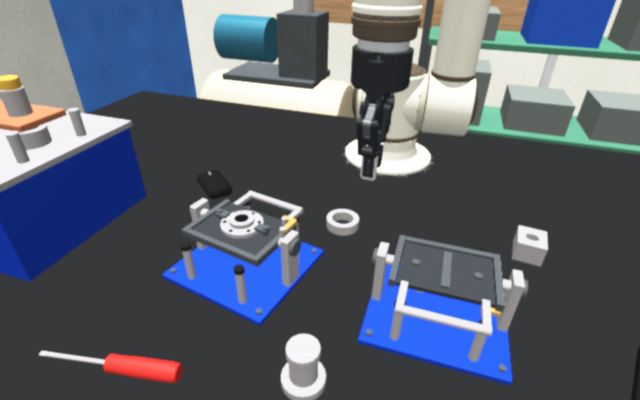

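The rod carrier lies upside down with its bar on the far pins (about 445,310). The flange carrier (245,225) is unchanged and the gripper is clear of everything.

```bash
python3 -c "
from workcell import bot
print(bot.job_done())"
```

```text
the job is handed in; nothing more can be done
None
```

The connecting-rod carrier now lies upside down on its far stop, released, and the job is handed in after about 13 s on the robot's clock.

- **Latch:** I pulled the bar out level until the latch stopped it, about 12 mm out. It held for about 1 s at 28 N without moving. I then eased it back to within about 1 mm of home.
- **Swing:** I swung it over the axle held in the grip all the way and lowered it slowly onto the far pins.
- **Final checks:** The bar is on the far side with its top at about 0.09 m, the same height as at the start. The plate is level, the flange carrier still looks flat and unturned, and the gripper is open, clear and reading about 0 N.

**What was off:** Midway through the swing my arc was a few millimetres too tight, and the bar pushed back with about 24 N until I corrected it. The bar also slid about 10 mm towards the fingertips but stayed in the grip. I could not measure directly how far the carrier had moved in its frame. The home and latch positions come from tool position and force only.

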